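Clamp the grinding jar and make sure the mill is switched on

ROBOT

A 6-joint arm with a two-finger parallel gripper is mounted at the origin on the work surface. World frame = base frame: x ahead of the robot, y to its left, z up, the work surface at z = 0. Lengths are in m, angles in rad, forces in N, time in s.
With the tool pointing down it reaches from about 0.375 to 0.9 m from the base axis. Payload 3.1 kg.
Tool frame: the origin (TCP) lies midway between the tips of the shut fingers; the grasp point (between the pads) lies manip.hold_point_z behind it (manip.hold_point_z is the distance from the TCP to the grasp point, in m); z points along the fingers, y is the direction in which the jaws open and shut (so a half turn about z gives the same grasp; the last joint's range is limited). The gripper opens to 85 mm and grips with 20 to 120 N. Pads are 22 mm wide; open, the fingers measure 114 mm over their backs; the gripper's body (76 mm by 85 mm) begins 54 mm behind the grasp point. The pads swing forward as they close: fully open they stand 13 mm farther back than shut.
Start: joints at [-1.365, 0.527, 1.433, -0, 1.181, -0.178], TCP at [0.234, -0.579, 0.231] pointing down, gripper open.
Joint ranges: [-3.08, 3.08], [-0.75, 2.2], [0.22, 2.44], [-1.43, 4.57], [0, 2.65], [-2.85, 2.85]. Speed limits (rad/s): [2.79, 2.79, 3.14, 3.14, 3.14, 3.14].

INTERFACE

Orientations are given as a unit quaternion [x, y, z, w].
In Python, from station import manip, snapshot, workorder, models gives the robot as it stands.
- The arm moves only by the tool jog_arm, never from a script. Its argument "commands" is a list of rows, each a list of 5 numbers: the opening in per cent of the stroke, from 0 (shut) to 100 (fully open), then the shift along the world's x, y, z in cm, then the turn about the world's z in rad. A call has 1 to 8 rows; each row shifts and turns the pose as measured when the row begins; what a row does not reach is not made up. A row lasts 1/12 s, in which the tool goes at most 41.7 mm and 7.16 degrees, less where a joint would pass 70% of its speed; a pose out of reach is approached as far as the arm can. A call with a gripper value outside its range is refused whole. The fingers move at their own pace and stop on an object; "squeeze" is the grip in N (left out, the last holds). Time passes only in rows, so rows that do not move let the fingers close. It gives the time, the measured TCP pose, the force and the opening at its end, in the units of the state.
- manip.sense(): the state, without advancing time (a new reading comes with each control period).
- snapshot(name): name is "side" or "top" or "wrist"; returns a dict with "image" (384x512x3 uint8, red, green, blue), "intrinsics" (3x3 intrinsics, pixels), "extrinsics" (4x4, takes a point from camera to world coordinates); the wrist camera has in their place "hand_eye" (4x4, takes a point from camera to tool coordinates, whose origin is the TCP and whose axes are the flange's). Camera axes: x right, y down, z forward; pixel columns grow to the right and rows downward; lengths in m; the calibration is good to about 2 mm. A picture is of the moment at which its call begins: read the wrist's pose just before it. There is no depth.
- workorder.sign_off(): hands the job in, once; it reports no verdict.
Trained networks look in a picture, given as the dict that the camera call returned (one of the last four; its "shot" number tells which), for a name from the list of things; names that differ only in an ending like _2 or _b are one class to them, and where a whole thing is asked for, a point or a joint stands for the part that bears it (a point fixed in the world has none). Each returns a list of dicts, best first, with "score" (0 to 1); they miss things now and then, are a little off and sometimes report something else, mostly with a low value. They report only what shows in the picture. A call takes as long as a camera call. They do not tell look-alikes from the thing itself.
- models.find_in(picture, name): "centre" ([x, y, z] in m, in world coordinates, good to about 4 mm: the middle of the surface that is visible of it).
- models.pinpoint(picture, name): "centre" ([x, y, z] in m, in world coordinates, good to about 4 mm: a listed point, or the origin of a listed thing).
The state is a dict: "t": time; "q": joint angles; "qd": joint speeds; "tau": joint torques, N m; "tcp_pos": TCP position; "tool_rot": TCP orientation; "force": force on the tool from outside, world axes, zero at the start; "ft_torque": the same for the moment, N m; "finger_gap": opening from 0.0 (shut) to 1.0 (fully open).
Only numpy, scipy, OpenCV 4.12 (cv2) and the standard library are available. Lean on these libraries where they do the work, as an engineer would, in place of code of your own. Each camera call takes 0.05 s, during which the arm holds its last target. There are 200 camera calls.

TASK

Get the jar mill ready to run: turn the T-handle of its clamp clockwise until you feel the grinding jar is firmly clamped, without wrenching on far past that, and let go. Then feel with the fingertips, gently, which way the unlit mains toggle on the console lies: if it is off (down) flip it up to on, if it is already on leave it on. The jar stays where it stands, and the other things on the bench are not to be disturbed.

Things in the scene. Friction and masses are not known exactly. Their poses are not given: they have to be found in the camera images.
- mill: White bench jar mill, fixed. Origin: on the bench under the clamp screw's axis; x from its dark console (front, towards the robot) to its rear, y to its left, z up. Housing x -155 to 100, y +-125 mm, deck top z=150, with a front lip ending at x=-86. Under the lip the console face slopes 35 degrees from level, down to z=65 at x=-150.
- yoke (a point): Top centre of the aluminium yoke (34 x 152 mm, 270 mm above the bench, bolts to 276) that carries the clamp screw over the jar; posts 16 mm thick at y +-62 mm of the mill. Fixed to the mill, same axes.
- guard (a point): Middle of the top edge, front side, of the clear guard screen on the deck's lip: 216 mm wide along the mill's y, 4 mm thick, 245 mm above the bench, reaching down to the lip at 150 mm. Fixed to the mill, same axes.
- thandle: Steel T-handle on the clamp screw. Origin: middle of its cross bar, on the screw axis, 318 mm above the bench (stays there); x along the bar, z up. Bar 80 mm long, 12 mm thick; the 12 mm screw runs down from its middle. Clockwise from above drives the pad down 3 mm per rad. Turns with 0.06 N m until the pad bears on the jar, 0.6 to 1.5 rad on; then the moment rises by 0.4 N m per rad or more. Stays where left.
- pad: Round rubber-faced pressure pad at the screw's foot, 32 mm wide, turning with it. Origin: centre of its underside, which starts 1.8 to 4.5 mm above the jar's cap. Its rubber gives 1 mm per 40 N: firmly clamped is 0.5 to 1 rad of the T-handle past first bearing (moment some 0.25 N m); 2 rad past is wrenching.
- jar: Steel grinding jar with a dark knurled cap, 54 mm wide, 62 mm high, 0.8 kg, loose on the cradle plate (170 mm above the bench) under the pad, within 6 mm of the screw axis. Origin: centre of its underside; z up.
- switch (a point): Pivot of the mains toggle, on the console face 45 mm left of the mill's middle; x up the slope (on side), z squarely out of the face (35 degrees from vertical, towards the robot). Steel bat lever 26 mm long, 6 mm thick, 10 mm ball end; its lean is not reported. See switch_on and switch_off. Lip and guard overhang it: come in leaning 22 to 50 degrees, about square to the face. Nut 5 mm high.
- switch_on (a point): Fixed mark, axes as switch: where the lever's ball centre is when ON (up the slope; 6 mm up from the pivot line, 21 mm out of the face). The lever always rests at one of the two marks, against a firm stop.
- switch_off (a point): Fixed mark, axes as switch: where the ball centre is when OFF (6 mm down the slope from the pivot line, 21 mm out). Pushing the ball up the slope takes about 3 N at first; it snaps over by itself past the middle.
- spare_jar: A second, like jar (54 x 62 mm) on the bench beside the mill's left; origin under its centre. Not used: leave alone.
- wrench: Steel open wrench, 150 mm, lying on the bench in front of the console; origin mid-length, underside. Leave alone.
- brush: Cleaning brush, 160 mm, lying on the bench to the right of the mill. Leave alone.
- dish: White dish, 90 mm wide, 25 mm high, on the bench to the right of the mill. Leave alone.
- vial_rack: Grey rack of small vials, 75 x 150 x 49 mm, on the bench at the left. Leave alone.
- amber_bottle: Amber bottle, 64 mm thick, 140 mm high, on the left. Leave alone.
- wash_bottle: White bottle with a blue cap, 60 mm thick, 150 mm high, on the right. Leave alone.
Things that resemble listed ones, but are neither listed nor needed, are in the scene too. What is shaped like the jar but pink is not meant.

How it is judged:
On the way, in this order (a step that is already met when the one before it is completed fails the run):
1. the jar is clamped: the pad presses on it with 40 N or more and the T-handle has been let go (contact force between pad and jar above 40 N and contact force between the fingers and thandle below 0.1 N), for 0.2 s.
2. the fingertips have felt the toggle lever before it moved ((contact force between the fingers and toggle_c0 above 0.3 N or contact force between the fingers and toggle_c1 above 0.3 N) and distance of toggle_c1 from where it was at the start of the episode below 0.004 m), for 0.02 s.
At the end, for the whole second after the job is handed in: The pad presses on the jar with 40 N or more, the jar stands upright (3 degrees) within 6 mm of where it stood, and the toggle lever lies up, on (ball centre 4 mm or more above the pivot line) (contact force between pad and jar above 40 N and x of toggle_c1 in the frame of switch above 0.004 m and distance of jar from where it was at the start of the episode below 0.006 m and angle between jar's own z axis and vertical below 0.05 rad); the robot touches nothing.
It fails at once if a toggle that was already on is turned off (x of toggle_c1 in the frame of switch below -0.002 m and distance of toggle_c1 from where it was at the start of the episode above 0.006 m).
It fails at once if the toggle is leant on with more than 20 N (contact force between the fingers and toggle_c0 above 20 N or contact force between the fingers and toggle_c1 above 20 N).
It fails at once if the clamp is overtightened: more than 250 N on the jar (contact force between pad and jar above 250 N).
It fails at once if another thing on the bench is moved by more than 20 mm (distance of any of spare_jar, wrench, brush, dish, vial_rack, amber_bottle, wash_bottle from where it was at the start of the episode above 0.02 m).
It also fails if it takes over 61 s, if anything falls off the work surface, if the arm or the gripper's body presses on something with over 40 N, if the wrist force passes 120 N, or if a joint passes its speed limit or range.

## Working session

There is one attempt and no reset: what is moved stays moved. The work goes in short steps, Python scripts to look and compute and a tool call to move; the robot and the scene stay as the last step left them, time stands still between calls to the robot, and variables do not carry over. Pictures are saved under pics/ and viewed, about 8 in all and at most 12, crops included, and the job is handed in when it is done.

Besides the shell and the picture viewer there is one more tool, called after ">>>" as name([rows], argument=value, ...), one row to a line, values as JSON. jog_arm: Moves the arm, as the interface text tells. Its arguments: {"type":"object","properties":{"commands":{"type":"array","items":{"type":"array","items":{"type":"number"}}},"squeeze":{"type":"number"}},"required":["commands"]}

```bash
mkdir -p pics; ls
cat > h.py <<'E'
import numpy as np, cv2
from station import manip, snapshot, workorder, models
def save(p,n): cv2.imwrite('pics/'+n+'.png',p['image'][:,:,::-1])
E
python3 - <<'E'
from h import *
s=manip.sense(); print(s, manip.hold_point_z)
for c in ['side','top']:
    p=snapshot(c); save(p,c+'0')
    print(c,np.round(p['extrinsics'],3).tolist(),p['intrinsics'][0,0] if hasattr(p['intrinsics'],'shape') else p['intrinsics'])
    for n in ['mill','yoke','guard','thandle','jar','switch','switch_on','switch_off','pad']:
        print(n,[(round(d['score'],2),np.round(d['centre'],3).tolist()) for d in models.pinpoint(p,n)[:3]])
a=cv2.imread('pics/side0.png');b=cv2.imread('pics/top0.png')
cv2.imwrite('pics/both.png',cv2.resize(np.hstack([a,b]),(800,300)))
print(manip.sense()['t'])
E
```

```text
pics
{'t': 0.0, 'q': array([-1.36549796e+00,  5.28425793e-01,  1.43391359e+00, -1.13439937e-05,
        1.18139464e+00, -1.78495035e-01]), 'qd': array([-5.22395090e-04,  2.97859057e-04,  1.20434627e-03,  7.30245628e-06,
       -2.33213338e-03,  1.14326588e-03]), 'tau': array([ 6.56022858e-04, -4.42355704e+01, -1.78023881e+01, -9.38375479e-05,
        8.50665645e-03, -5.48486440e-06]), 'tcp_pos': array([ 0.23390358, -0.578805  ,  0.23035483]), 'tool_rot': array([ 9.81643286e-01,  1.90723132e-01, -1.95930679e-05, -1.07051441e-03]), 'force': array([ 0.42454687,  0.17476134, -0.54609292]), 'ft_torque': array([-0.01518444, -0.01336355, -0.03557018]), 'finger_gap': 1.0006225764548842} 0.0187
side [[-0.927, -0.261, 0.271, 0.195], [-0.376, 0.615, -0.694, 0.947], [0.015, -0.744, -0.668, 1.125], [0.0, 0.0, 0.0, 1.0]] 471.2060456793509
mill [(0.69, [0.646, -0.035, 0.001]), (0.67, [0.56, -0.016, 0.244]), (0.64, [0.644, -0.04, 0.174])]
yoke [(0.9, [0.646, -0.036, 0.267])]
guard [(0.66, [0.562, -0.019, 0.245])]
thandle [(0.7, [0.445, -0.06, 0.001])]
jar [(0.8, [0.752, 0.218, -0.001]), (0.74, [0.646, -0.037, 0.174])]
switch [(0.78, [0.563, 0.029, 0.104]), (0.51, [0.518, -0.217, -0.001]), (0.22, [0.644, -0.039, 0.237])]
switch_on [(0.58, [0.644, -0.036, 0.237])]
switch_off [(0.9, [0.549, 0.031, 0.118]), (0.37, [0.644, -0.037, 0.238])]
pad [(0.46, [0.645, -0.036, 0.237])]
top [[0.01, -0.998, 0.059, 0.471], [-1.0, -0.01, 0.011, -0.003], [-0.011, -0.059, -0.998, 1.466], [0.0, 0.0, 0.0, 1.0]] 436.70837908011254
mill []
yoke [(0.6, [0.646, -0.036, 0.27])]
guard [(0.96, [0.561, -0.02, 0.245])]
thandle [(0.56, [0.647, -0.038, 0.32]), (0.29, [0.562, -0.016, 0.245])]
jar [(0.67, [0.749, 0.219, -0.0])]
switch [(0.81, [0.563, 0.024, 0.104])]
switch_on [(0.8, [0.555, 0.03, 0.129])]
switch_off [(0.91, [0.55, 0.027, 0.116])]
pad [(0.32, [0.551, 0.028, 0.114])]
1.0
```

View pics/both.png

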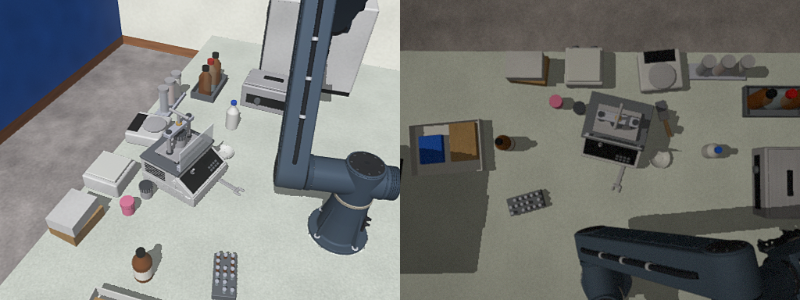

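Run:
```python
import cv2,numpy as np
a=cv2.imread('pics/top0.png');import h
b=cv2.imread('pics/side0.png')
p=h.snapshot('top');E=np.linalg.inv(p['extrinsics']);K=np.array(p['intrinsics'])
u=K@(E@np.array([.646,-.036,.318,1]))[:3];u=u[:2]/u[2];print(u)
x,y=map(int,u);c=a[max(0,y-50):y+50,x-65:x+65]
p=h.snapshot('side');E=np.linalg.inv(p['extrinsics']);K=np.array(p['intrinsics'])
u=K@(E@np.array([.646,-.036,.3,1]))[:3];u=u[:2]/u[2];print(u)
x,y=map(int,u);d=b[max(0,y-50):y+50,x-65:x+65]
f=lambda c:cv2.resize(c,(400,308),interpolation=cv2.INTER_CUBIC)
cv2.imwrite('pics/crop1.png',np.hstack([f(c),f(d)]))
```

```text
[278.72084477 148.6976042 ]
[228.6205331  150.81441748]
```

View pics/crop1.png

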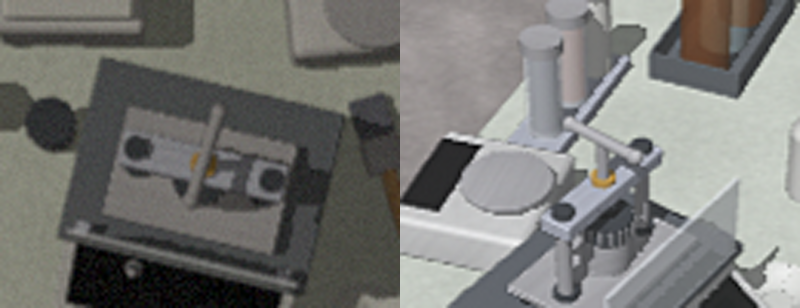

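The pictures agree with the networks. The mill is at about (0.646, -0.037) with yaw about -0.2. The T-bar lies along the mill's x, from crop pixel (217,107) to (192,205). The switch pivot is at (0.563, 0.026, 0.104). I'm approaching the handle now.

>>> jog_arm([
  [100,2,2.6,2.1,0.125],
  [100,2,2.6,2.1,0.125],
  [100,2,2.6,2.1,0.125],
  [100,2,2.6,2.1,0.125],
  [100,2,2.6,2.1,0.125],
  [100,2,2.6,2.1,0.125],
  [100,2,2.6,2.1,0.125],
  [100,2,2.6,2.1,0.125],
], squeeze=50)

```text
t: 1.77
tcp_pos: [0.3925, -0.3657, 0.3988]
tool_rot: [0.769, 0.639, -0.002, -0.004]
force: [1.2, -0.6, 0.0]
finger_gap: 0.997
```

>>> jog_arm([
  [100,2.4,3.1,0,0.125],
  [100,2.4,3.1,0,0.125],
  [100,2.4,3.1,0,0.125],
  [100,2.4,3.1,0,0.125],
  [100,2.4,3.1,0,0.125],
  [100,2.4,3.1,0,0.125],
  [100,2.4,3.1,0,0.125],
  [100,0,0,0,0.125],
])

```text
t: 2.43
tcp_pos: [0.5711, -0.1337, 0.4087]
tool_rot: [0.365, 0.931, 0.0, 0.007]
force: [-0.4, -0.3, 0.7]
finger_gap: 1.002
```

>>> jog_arm([
  [100,2.4,3.1,0,0.125],
  [100,2.4,3.1,0,0.125],
  [100,2.2,2.9,0,0.125],
  [100,0.5,0.6,0,0.12],
  [100,0,0,0,0],
])

```text
t: 2.85
tcp_pos: [0.647, -0.0325, 0.4082]
tool_rot: [0.122, 0.992, 0.002, 0.008]
force: [-0.5, 0.4, -0.2]
finger_gap: 1.0
```

```bash
cat >> h.py <<'E'
from scipy.spatial.transform import Rotation as R
def st():
    s=manip.sense();m=R.from_quat(s['tool_rot']).as_matrix()
    print('t',round(s['t'],2),'tcp',np.round(s['tcp_pos'],4),'xang',round(np.arctan2(m[1,0],m[0,0]),3),'z',np.round(m[:,2],3),'F',np.round(s['force'],2),'M',np.round(s['ft_torque'],3),'q6',round(s['q'][5],2),'gap',round(s['finger_gap'],3));return s,m
def wrist():
    s,m=st();p=snapshot('wrist');T=np.eye(4);T[:3,:3]=m;T[:3,3]=s['tcp_pos']
    p2=np.array(p['hand_eye']);return p,T@p2
def proj(p,E,X):
    u=np.array(p['intrinsics'])@(np.linalg.inv(E)@np.append(X,1))[:3];return u[:2]/u[2]
E
python3 - <<'E'
from h import *
p,E=wrist();save(p,'w1')
print('axis px',proj(p,E,[.646,-.037,.324]))
for n in ['thandle','yoke','guard']:
    print(n,[(round(d['score'],2),np.round(d['centre'],3).tolist()) for d in models.pinpoint(p,n)[:2]])
p=snapshot('top');print([(round(d['score'],2),np.round(d['centre'],3).tolist()) for d in models.pinpoint(p,'guard')[:2]])
E
```

```text
t 2.85 tcp [ 0.647  -0.0325  0.4082] xang 2.897 z [ 0.016  0.001 -1.   ] F [-0.46  0.38 -0.19] M [-0.008 -0.005  0.023] q6 -1.55 gap 1.0
axis px [245.28400155 190.01990174]
thandle [(0.8, [0.648, -0.038, 0.318]), (0.21, [0.442, -0.062, -0.002])]
yoke [(0.86, [0.649, -0.04, 0.271]), (0.69, [0.563, 0.026, 0.103])]
guard [(0.91, [0.565, -0.015, 0.243])]
[(0.61, [0.562, -0.019, 0.246])]
```

View pics/w1.png

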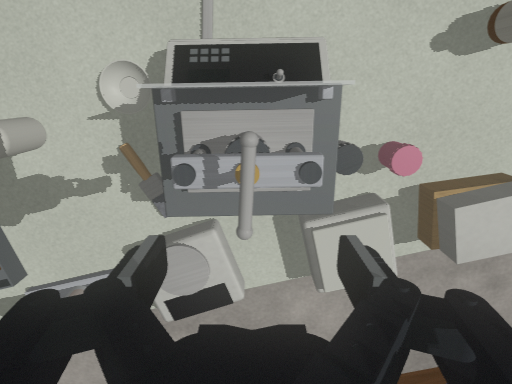

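The wrist view shows the bar from (250,138) to (245,233), the guard's top edge from (140,84) to (355,82), and the toggle near (279,75). I'm back-projecting these.

Run:
```python
from h import *
p,E=wrist()
K=np.array(p['intrinsics'])
def bp(u,z):
    d=E[:3,:3]@np.linalg.inv(K)@[u[0],u[1],1];o=E[:3,3];return o+d*(z-o[2])/d[2]
a,b=bp((250,138),.32),bp((245,233),.32);print(a,b,(a+b)/2,np.linalg.norm(a-b),np.arctan2(*(b-a)[1::-1]))
a,b=bp((140,84),.245),bp((355,82),.245);print(a,b,(a+b)/2,np.linalg.norm(a-b),np.arctan2(*(b-a)[1::-1])-np.pi/2)
print(np.linalg.norm(a-b))
for yaw in(-.2,-.23):
  Z=np.array([.647,-.038]);c,s=np.cos(yaw),np.sin(yaw)
  for n,x,z in(('off',-.111,.118),('on',-.101,.125)):
    X=Z+np.array([[c,-s],[s,c]])@[x,.045];print(yaw,n,X,proj(p,E,[*X,z]))
g=p['image'][60:100,255:305];cv2.imwrite('pics/tog.png',cv2.resize(g[:,:,::-1],None,fx=10,fy=10,interpolation=cv2.INTER_CUBIC))
```

```text
t 3.15 tcp [ 0.6453 -0.0361  0.4089] xang 2.888 z [ 0.016  0.001 -1.   ] F [1.1  0.16 0.06] M [0.005 0.066 0.024] q6 -1.55 gap 1.0
[ 0.6048101  -0.02638168  0.32      ] [ 0.68411619 -0.05160935  0.32      ] [ 0.64446314 -0.03899551  0.32      ] 0.08322193829594476 -0.3079831690436742
[ 0.53696562 -0.12110983  0.245     ] [0.58844328 0.08517316 0.245     ] [ 0.56270445 -0.01796834  0.245     ] 0.21260907633683893 -0.24455387528701067
0.21260907633683893
-0.2 off [0.54715273 0.02815529] [277.94002829  64.97628887]
-0.2 on [0.5569534 0.0261686] [278.5936185   72.42626162]
-0.23 off [0.54918202 0.03112049] [280.36794426  65.93208156]
-0.23 on [0.55891868 0.02884072] [280.8232238   73.39246492]
```

View pics/tog.png

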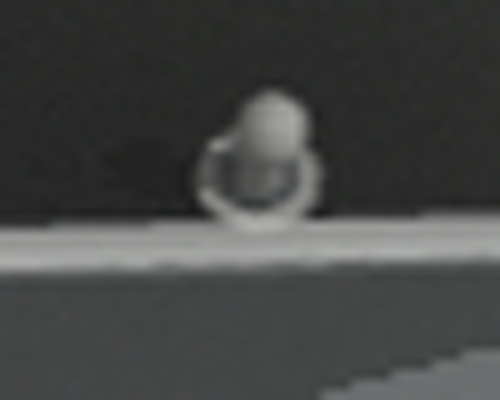

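>>> jog_arm([
  [100,0.1,-0.2,-3,-0.055],
  [100,0,0,-3,0],
  [100,0,0,-3,0],
  [100,0,0,-1.4,0],
  [100,0,0,0,0],
])

```text
t: 3.62
tcp_pos: [0.6455, -0.0437, 0.3067]
tool_rot: [0.161, 0.987, 0.0, 0.013]
force: [-1.4, -0.8, -0.0]
finger_gap: 0.995
```

```bash
python3 -c "
from h import *
st()"
```

```text
t 3.62 tcp [ 0.6455 -0.0437  0.3067] xang 2.818 z [ 0.027 -0.004 -1.   ] F [-1.4  -0.77 -0.03] M [ 0.024  0.024 -0.061] q6 -1.49 gap 0.995
```

>>> jog_arm([
  [100,0,0.55,-0.6,0],
  [100,0,0,0,0],
  [60,0,0,0,0],
  [30,0,0,0,0],
  [0,0,0,0,0],
  [0,0,0,0,0],
  [0,0,0,0,0],
  [0,0,0,0,0],
], squeeze=50)

```text
t: 4.28
tcp_pos: [0.6487, -0.0383, 0.3071]
tool_rot: [0.163, 0.986, 0.002, 0.02]
force: [6.2, 15.8, -5.3]
finger_gap: 0.147
```

```bash
python3 -c "
from h import *
st()"
```

```text
t 4.28 tcp [ 0.6487 -0.0383  0.3071] xang 2.813 z [ 0.039 -0.002 -0.999] F [ 6.25 15.83 -5.33] M [ 2.493 -0.994  0.117] q6 -1.48 gap 0.147
```

>>> jog_arm([
  [0,0,0,0,0],
  [0,0,0,0,0],
  [0,0,0,0,0],
  [0,0,0,0,0],
])

```text
t: 4.62
tcp_pos: [0.6489, -0.0377, 0.3072]
tool_rot: [0.163, 0.986, 0.002, 0.02]
force: [0.3, 0.5, -0.9]
finger_gap: 0.122
```

```bash
python3 -c "
from h import *
st()"
```

```text
t 4.62 tcp [ 0.6489 -0.0377  0.3072] xang 2.815 z [ 0.04  -0.002 -0.999] F [ 0.29  0.47 -0.89] M [ 0.03  -0.01   0.067] q6 -1.48 gap 0.122
```

>>> jog_arm([
  [0,0,0,0,-0.08],
  [0,0,0,0,-0.08],
  [0,0,0,0,-0.08],
  [0,0,0,0,-0.08],
  [0,0,0,0,-0.08],
  [0,0,0,0,-0.08],
])

```text
t: 5.12
tcp_pos: [0.6483, -0.0387, 0.3072]
tool_rot: [0.402, 0.915, -0.003, 0.019]
force: [0.7, 0.2, 0.2]
finger_gap: 0.125
```

```bash
python3 -c "
from h import *
st()"
```

```text
t 5.12 tcp [ 0.6483 -0.0387  0.3072] xang 2.314 z [ 0.032 -0.021 -0.999] F [0.66 0.16 0.18] M [-0.001  0.033  0.06 ] q6 -0.96 gap 0.125
```

>>> jog_arm([
  [0,0,0,0,-0.08],
  [0,0,0,0,-0.08],
  [0,0,0,0,-0.08],
])

```text
t: 5.37
tcp_pos: [0.6478, -0.039, 0.3072]
tool_rot: [0.514, 0.858, -0.006, 0.018]
force: [0.6, 0.7, -0.8]
finger_gap: 0.117
```

```bash
python3 -c "
from h import *
st()"
```

```text
t 5.37 tcp [ 0.6478 -0.039   0.3072] xang 2.061 z [ 0.025 -0.029 -0.999] F [ 0.61  0.65 -0.84] M [-0.005  0.097  0.067] q6 -0.71 gap 0.117
```

>>> jog_arm([
  [0,0,0,0,-0.08],
  [0,0,0,0,-0.08],
  [0,0,0,0,-0.08],
])

```text
t: 5.62
tcp_pos: [0.6473, -0.0392, 0.3072]
tool_rot: [0.618, 0.786, -0.009, 0.017]
force: [0.4, 0.2, -0.9]
finger_gap: 0.116
```

```bash
python3 -c "
from h import *
st()"
```

```text
t 5.62 tcp [ 0.6473 -0.0392  0.3072] xang 1.809 z [ 0.015 -0.034 -0.999] F [ 0.36  0.18 -0.87] M [0.036 0.074 0.038] q6 -0.45 gap 0.116
```

>>> jog_arm([
  [0,0,0,0,-0.08],
  [0,0,0,0,-0.08],
  [0,0,0,0,-0.08],
])

```text
t: 5.87
tcp_pos: [0.6467, -0.0393, 0.3072]
tool_rot: [0.712, 0.702, -0.011, 0.015]
force: [-0.4, 0.8, -1.9]
finger_gap: 0.119
```

```bash
python3 -c "
from h import *
st()"
```

```text
t 5.87 tcp [ 0.6467 -0.0393  0.3072] xang 1.557 z [ 0.005 -0.036 -0.999] F [-0.41  0.82 -1.92] M [0.11  0.041 0.044] q6 -0.2 gap 0.119
```

>>> jog_arm([
  [0,0,0,0,-0.08],
  [0,0,0,0,-0.08],
  [0,0,0,0,-0.08],
])

```text
t: 6.12
tcp_pos: [0.6461, -0.0393, 0.3073]
tool_rot: [0.794, 0.607, -0.013, 0.012]
force: [-0.4, 0.4, 0.2]
finger_gap: 0.117
```

```bash
python3 -c "
from h import *
st()"
```

```text
t 6.12 tcp [ 0.6461 -0.0393  0.3073] xang 1.305 z [-0.006 -0.036 -0.999] F [-0.42  0.38  0.17] M [0.114 0.028 0.14 ] q6 0.06 gap 0.117
```

The moment is rising, so the pad is bearing on the jar. I'll turn a bit more.

>>> jog_arm([
  [0,0,0,0,-0.08],
  [0,0,0,0,-0.08],
  [0,0,0,0,-0.08],
])

```text
t: 6.37
tcp_pos: [0.6456, -0.039, 0.3073]
tool_rot: [0.864, 0.503, -0.015, 0.01]
force: [-0.8, 0.4, -0.7]
finger_gap: 0.12
```

```bash
python3 -c "
from h import *
st()"
```

```text
t 6.37 tcp [ 0.6456 -0.039   0.3073] xang 1.054 z [-0.016 -0.033 -0.999] F [-0.77  0.45 -0.73] M [0.139 0.067 0.311] q6 0.31 gap 0.12
```

>>> jog_arm([
  [0,0,0,0,-0.08],
  [0,0,0,0,-0.08],
  [0,0,0,0,-0.08],
  [0,0,0,0,-0.08],
])

```text
t: 6.7
tcp_pos: [0.645, -0.0386, 0.3074]
tool_rot: [0.935, 0.354, -0.017, 0.007]
force: [0.6, 0.4, -0.6]
finger_gap: 0.122
```

```bash
python3 -c "
from h import *
st()"
```

```text
t 6.7 tcp [ 0.645  -0.0386  0.3074] xang 0.724 z [-0.027 -0.025 -0.999] F [ 0.64  0.44 -0.62] M [ 0.083 -0.006  0.528] q6 0.63 gap 0.122
```

>>> jog_arm([
  [60,0,0,0,0],
  [60,0,0,0,0],
  [60,0,0,0,0],
  [60,0,0,0,0],
  [60,0,0,0,0],
  [60,0,0,0,0],
])

```text
t: 7.2
tcp_pos: [0.645, -0.0396, 0.3078]
tool_rot: [0.935, 0.355, -0.017, 0.007]
force: [-0.0, -0.3, 0.8]
finger_gap: 0.603
```

>>> jog_arm([
  [60,0,0,3,0],
  [60,0,0,3,0],
  [60,0,0,3,0],
  [60,0,0,2,0],
  [60,0,0,0,0],
])

```text
t: 7.62
tcp_pos: [0.6424, -0.0393, 0.4192]
tool_rot: [0.934, 0.356, -0.021, 0.005]
force: [0.2, 1.1, 1.0]
finger_gap: 0.598
```

Run:
```python
from h import *
p,E=wrist();save(p,'w2')
for n in ['thandle','guard','switch','switch_on','switch_off']:
    print(n,[(round(d['score'],2),np.round(d['centre'],3).tolist()) for d in models.pinpoint(p,n)[:2]])
```

```text
t 7.62 tcp [ 0.6424 -0.0393  0.4192] xang 0.728 z [-0.035 -0.025 -0.999] F [0.24 1.06 0.99] M [ 0.038 -0.047  0.014] q6 0.62 gap 0.598
thandle [(0.6, [0.647, -0.034, 0.316])]
guard [(0.68, [0.566, -0.013, 0.246])]
switch []
switch_on [(0.84, [0.558, 0.026, 0.128])]
switch_off [(0.67, [0.639, -0.034, 0.169]), (0.51, [0.565, -0.018, 0.246])]
```

View pics/w2.png

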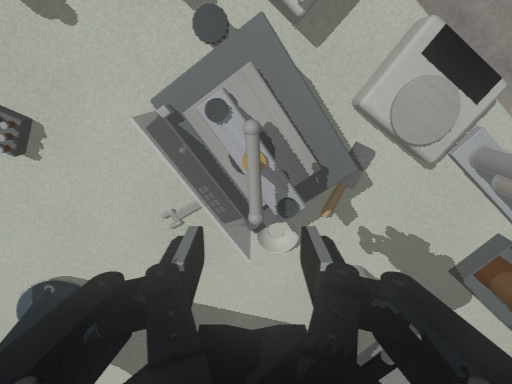

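The handle is free and nothing looks disturbed. Next is the switch. The jog keeps the tool vertical, so I'll hold the jaws along the mill's x, half open, and feel with the outer side of the far finger from down-slope. The gripper body then stays clear of the guard.

>>> jog_arm([
  [50,-3.2,1.7,0,0.12],
  [50,-3.2,1.7,0,0.12],
  [50,-3.2,1.7,0,0.12],
  [50,-3.2,1.7,0,0.12],
  [50,-3.2,1.6,0,0.12],
  [50,0,0,0,0.02],
  [50,0,0,0,0],
])

```text
t: 8.5
tcp_pos: [0.4684, 0.0469, 0.3961]
tool_rot: [0.772, 0.635, -0.034, 0.001]
force: [0.9, 0.1, -1.1]
finger_gap: 0.502
```

Run:
```python
from h import *
p,E=wrist();save(p,'w3');print(np.round(p['hand_eye'],3).tolist())
for n in ['guard','switch','switch_on','switch_off']:
    print(n,[(round(d['score'],2),np.round(d['centre'],3).tolist()) for d in models.pinpoint(p,n)[:2]])
p=snapshot('top')
for n in ['guard','switch','switch_on','switch_off']:
    print(n,[(round(d['score'],2),np.round(d['centre'],3).tolist()) for d in models.pinpoint(p,n)[:2]])
```

```text
t 8.5 tcp [0.4684 0.0469 0.3961] xang 1.377 z [-0.051 -0.046 -0.998] F [ 0.86  0.08 -1.07] M [ 0.024 -0.041 -0.053] q6 0.09 gap 0.502
[[0.0, -0.957, -0.29, 0.074], [1.0, 0.0, 0.0, -0.001], [-0.0, -0.29, 0.957, -0.143], [0.0, 0.0, 0.0, 1.0]]
guard [(0.84, [0.562, -0.015, 0.245])]
switch [(0.66, [0.564, 0.029, 0.103])]
switch_on [(0.97, [0.558, 0.029, 0.13])]
switch_off [(0.79, [0.554, 0.03, 0.121])]
guard [(0.91, [0.562, -0.019, 0.241]), (0.51, [0.564, 0.024, 0.106])]
switch [(0.79, [0.563, 0.024, 0.105])]
switch_on [(0.58, [0.556, 0.031, 0.128])]
switch_off [(0.67, [0.549, 0.028, 0.116]), (0.26, [0.571, 0.425, 0.001])]
```

View pics/w3.png

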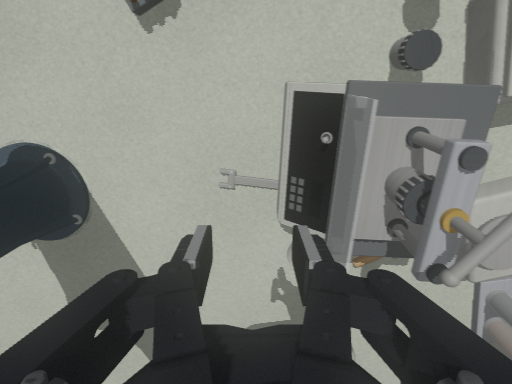

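>>> jog_arm([
  [65,0.4,-0.1,-3,0],
  [65,0.4,-0.1,-3,0],
  [65,0.2,-0.1,-3,0],
  [65,0,0,-3,0],
  [65,0,0,-3,0],
  [65,0,0,-3,0],
  [65,0,0,0,0],
])

```text
t: 9.58
tcp_pos: [0.486, 0.0411, 0.2141]
tool_rot: [0.774, 0.633, -0.028, 0.007]
force: [-1.7, 0.3, -0.5]
finger_gap: 0.649
```

```bash
python3 -c "
from h import *
st()"
```

```text
t 9.58 tcp [0.486  0.0411 0.2141] xang 1.371 z [-0.035 -0.047 -0.998] F [-1.73  0.26 -0.5 ] M [ 0.003 -0.009 -0.002] q6 0.12 gap 0.649
```

>>> jog_arm([
  [65,-0.3,0.1,-2.5,0],
  [65,-0.2,0.1,-2.5,0],
  [65,-0.1,0.1,-2.5,0],
  [65,0,0,-2,0],
  [65,0,0,0,0],
])

```text
t: 10.0
tcp_pos: [0.4866, 0.0428, 0.1209]
tool_rot: [0.774, 0.632, -0.025, 0.011]
force: [-0.9, -0.8, -0.3]
finger_gap: 0.654
```

Run:
```python
from h import *
p,E=wrist();save(p,'w4')
for n in ['switch','switch_on','switch_off']:
    print(n,[(round(d['score'],2),np.round(d['centre'],3).tolist()) for d in models.pinpoint(p,n)[:2]])
```

```text
t 10.0 tcp [0.4866 0.0428 0.1209] xang 1.369 z [-0.024 -0.049 -0.999] F [-0.94 -0.77 -0.33] M [ 0.066 -0.009 -0.002] q6 0.14 gap 0.654
switch [(0.69, [0.564, 0.027, 0.105])]
switch_on [(0.71, [0.558, 0.028, 0.127])]
switch_off [(0.96, [0.553, 0.034, 0.118])]
```

View pics/w4.png

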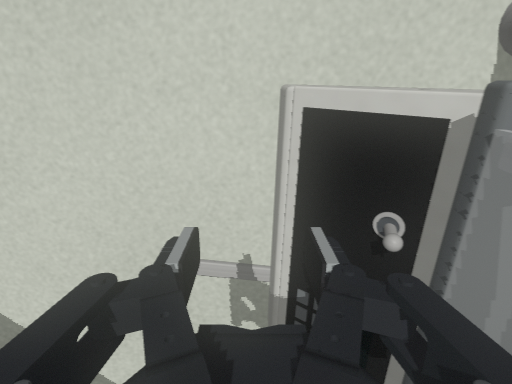

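>>> jog_arm([
  [65,0.1,-0.1,-1.4,0],
  [65,0.3,-0.1,0,0],
  [65,0,0,0,0],
])

```text
t: 10.45
tcp_pos: [0.4975, 0.0402, 0.1155]
tool_rot: [0.774, 0.632, -0.018, 0.018]
force: [0.5, -0.3, 0.4]
finger_gap: 0.652
```

Run:
```python
from h import *
p,E=wrist()
off=np.array([.5495,.029,.117]);on=np.array([.5575,.0275,.126])
print('off',proj(p,E,off),'on',proj(p,E,on),'piv',proj(p,E,[.5635,.0265,.104]))
s=manip.sense();m=R.from_quat(s['tool_rot']).as_matrix()
for X in(off,on): print('tool frame',m.T@(X-s['tcp_pos']))
g=p['image'][170:300,330:470];cv2.imwrite('pics/tog2.png',cv2.resize(g[:,:,::-1],None,fx=4,fy=4,interpolation=cv2.INTER_CUBIC))
```

```text
t 10.45 tcp [0.4975 0.0402 0.1155] xang 1.369 z [-0.005 -0.051 -0.999] F [ 0.53 -0.3   0.37] M [ 0.049 -0.018  0.029] q6 0.14 gap 0.652
off [351.80349161 241.48366438] on [373.57743003 250.43531126] piv [368.97819248 229.18888066]
tool frame [-0.00063941  0.05378418 -0.00129612]
tool frame [-0.0009627   0.06196296 -0.01025452]
```

View pics/tog2.png

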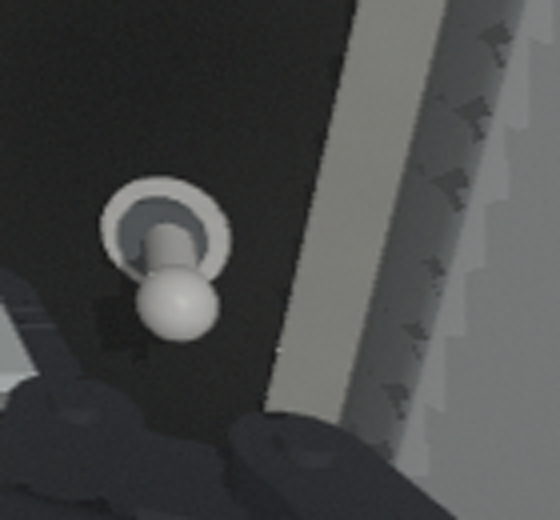

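By vision the ball matches the ON mark: seen at (374.5, 246), with ON predicted at (374, 250) and OFF at (352, 241). I'll confirm by gentle feel from the down-slope side, which pushes towards the ON stop.

>>> jog_arm([
  [65,0.2,0,-0.2,0],
  [65,0.2,0,-0.2,0],
  [65,0.2,-0.1,0,0],
  [65,0,0,0,0],
])

```text
t: 10.83
tcp_pos: [0.5051, 0.0392, 0.1142]
tool_rot: [0.774, 0.632, -0.016, 0.02]
force: [-1.2, -0.3, 0.3]
finger_gap: 0.65
```

```bash
python3 -c "
from h import *
s,m=st()
print(m.T@(np.array([.5575,.0275,.126])-s['tcp_pos']))"
```

```text
t 10.83 tcp [0.5051 0.0392 0.1142] xang 1.369 z [-0.    -0.051 -0.999] F [-1.17 -0.25  0.35] M [ 0.034 -0.021  0.067] q6 0.14 gap 0.65
[-0.00156716  0.05376243 -0.01120476]
```

>>> jog_arm([
  [65,0.1,0,0,0],
  [65,0.1,0,0,0],
  [65,0,0,0,0],
])

```text
t: 11.08
tcp_pos: [0.506, 0.0394, 0.1142]
tool_rot: [0.775, 0.632, -0.017, 0.019]
force: [-0.4, 0.3, 0.5]
finger_gap: 0.647
```

>>> jog_arm([
  [65,0.1,0,0,0],
  [65,0.1,0,0,0],
  [65,0,0,0,0],
])

```text
t: 11.33
tcp_pos: [0.5056, 0.0398, 0.1137]
tool_rot: [0.775, 0.632, -0.019, 0.017]
force: [0.4, -0.9, -0.6]
finger_gap: 0.651
```

>>> jog_arm([
  [65,0.2,0,0,0],
  [65,0.2,0,0,0],
  [65,0,0,0,0],
])

```text
t: 11.58
tcp_pos: [0.5047, 0.0406, 0.1129]
tool_rot: [0.775, 0.632, -0.023, 0.013]
force: [-0.3, 0.0, 0.2]
finger_gap: 0.654
```

>>> jog_arm([
  [65,0.2,0,0,0],
  [65,0.2,0,0,0],
  [65,0,0,0,0],
])

```text
t: 11.83
tcp_pos: [0.5039, 0.0414, 0.1121]
tool_rot: [0.775, 0.632, -0.027, 0.009]
force: [-0.2, 0.5, 0.5]
finger_gap: 0.651
```

```bash
python3 -c "
from h import *
s,m=st()
print(m.T@(np.array([.5575,.0275,.126])-s['tcp_pos']))
p,E=wrist();save(p,'w5')
g=p['image'][170:300,290:430];cv2.imwrite('pics/tog3.png',cv2.resize(g[:,:,::-1],None,fx=4,fy=4,interpolation=cv2.INTER_CUBIC))"
```

```text
t 11.83 tcp [0.5039 0.0414 0.1121] xang 1.369 z [-0.03  -0.048 -0.998] F [-0.22  0.49  0.53] M [ 0.024 -0.011 -0.008] q6 0.15 gap 0.651
[-0.00354156  0.05504033 -0.01477086]
t 11.83 tcp [0.5039 0.0414 0.1121] xang 1.369 z [-0.03  -0.048 -0.998] F [-0.22  0.49  0.53] M [ 0.024 -0.011 -0.008] q6 0.15 gap 0.651
```

View pics/tog3.png

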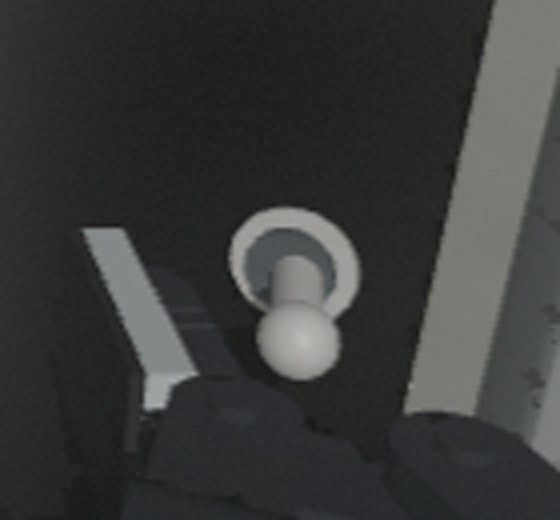

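>>> jog_arm([
  [65,-0.2,-0.2,-0.6,0],
  [70,0,0,-0.3,0],
  [75,0,0,0,0],
  [75,0,0,0,0],
])

```text
t: 12.22
tcp_pos: [0.5032, 0.0389, 0.1022]
tool_rot: [0.775, 0.632, -0.026, 0.01]
force: [-1.5, -0.1, 1.5]
finger_gap: 0.751
```

```bash
python3 -c "
from h import *
s,m=st();print(np.round(s['q'],4),np.round(s['qd'],4))
print(m.T@(np.array([.5575,.0275,.126])-s['tcp_pos']))"
```

```text
t 12.22 tcp [0.5032 0.0389 0.1022] xang 1.369 z [-0.027 -0.048 -0.998] F [-1.5  -0.14  1.51] M [ 0.03   0.092 -0.055] q6 0.14 gap 0.751
[-0.1138  0.5821  1.8232 -0.0743  0.7587  0.1433] [-0.0033  0.01    0.0024  0.0004 -0.0079 -0.0012]
[-0.00157815  0.05505621 -0.02460806]
```

>>> jog_arm([
  [75,0.4,-0.05,0.1,0],
  [75,0,0,0,0],
  [75,0,0,0,0],
])

```text
t: 12.47
tcp_pos: [0.5021, 0.0392, 0.1024]
tool_rot: [0.775, 0.631, -0.03, 0.006]
force: [-2.0, 0.6, -0.1]
finger_gap: 0.749
```

>>> jog_arm([
  [75,0.4,-0.05,0.1,0],
  [75,0,0,0,0],
  [75,0,0,0,0],
])

```text
t: 12.72
tcp_pos: [0.5009, 0.0393, 0.103]
tool_rot: [0.775, 0.631, -0.034, 0.002]
force: [-1.9, 0.2, 0.2]
finger_gap: 0.756
```

```bash
python3 -c "
from h import *
s,m=st()
print(m.T@(np.array([.5575,.0275,.126])-s['tcp_pos']))"
```

```text
t 12.72 tcp [0.5009 0.0393 0.103 ] xang 1.368 z [-0.049 -0.046 -0.998] F [-1.89  0.25  0.25] M [ 0.037  0.114 -0.039] q6 0.14 gap 0.756
[-0.00142227  0.05684383 -0.02521365]
```

```bash
python3 -c "
from h import *
p,E=wrist();save(p,'w6')
on=np.array([.5575,.0275,.126]);print(proj(p,E,on),proj(p,E,[.5495,.029,.117]),proj(p,E,[.5635,.0265,.104]))
g=p['image'][170:320,260:460];cv2.imwrite('pics/tog4.png',cv2.resize(g[:,:,::-1],None,fx=4,fy=4,interpolation=cv2.INTER_CUBIC))"
```

```text
t 12.72 tcp [0.5009 0.0393 0.103 ] xang 1.368 z [-0.049 -0.046 -0.998] F [-1.89  0.25  0.25] M [ 0.037  0.114 -0.039] q6 0.14 gap 0.756
[376.69304414 267.93434941] [353.14273648 256.61427094] [373.32188862 242.4861824 ]
```

View pics/tog4.png

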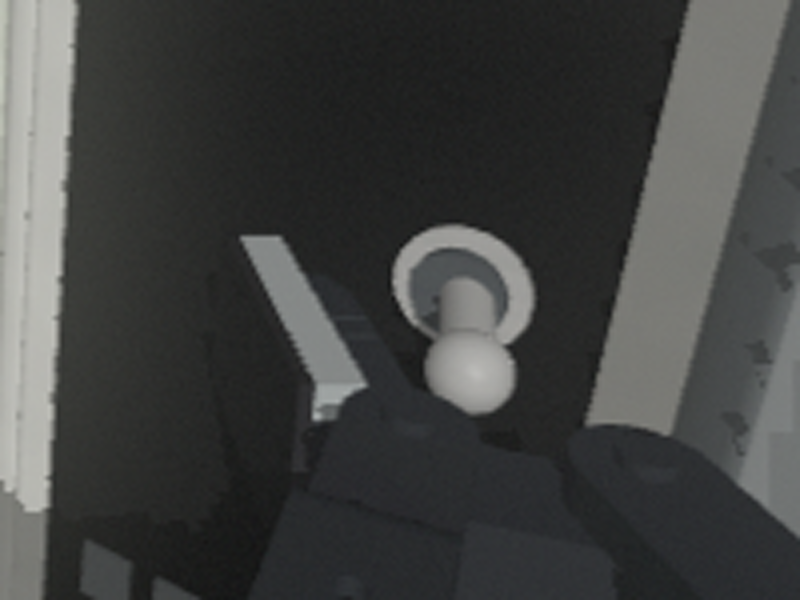

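>>> jog_arm([
  [76,0,0,0,0],
  [76,0,0,0,0],
], squeeze=20)

```text
t: 12.93
tcp_pos: [0.5009, 0.0394, 0.103]
tool_rot: [0.775, 0.631, -0.034, 0.002]
force: [-3.3, -0.1, 1.9]
finger_gap: 0.758
```

>>> jog_arm([
  [78,0,0,0,0],
  [78,0,0,0,0],
])

```text
t: 13.1
tcp_pos: [0.5008, 0.0394, 0.103]
tool_rot: [0.775, 0.631, -0.034, 0.002]
force: [-4.0, 0.4, 0.2]
finger_gap: 0.78
```

```bash
python3 -c "
from h import *
s,m=st()
print(m.T@(np.array([.5575,.0275,.126])-s['tcp_pos']))"
```

```text
t 13.1 tcp [0.5008 0.0394 0.103 ] xang 1.368 z [-0.05  -0.046 -0.998] F [-4.02  0.4   0.21] M [ 0.003  0.189 -0.039] q6 0.14 gap 0.78
[-0.00147776  0.05696749 -0.02520195]
```

The moment-to-force ratio puts this contact about 47 mm below the sensor, at z of roughly 0.22. That is the gripper against the guard, not the lever, because the tool has drifted to lean the wrong way. I'll back off and correct the lean.

>>> jog_arm([
  [90,-2,0.4,0,0],
  [90,-2,0.4,0,0],
  [90,0,0,0,0],
])

```text
t: 13.35
tcp_pos: [0.4655, 0.0465, 0.1035]
tool_rot: [0.775, 0.631, -0.03, 0.006]
force: [-0.6, 0.6, -0.0]
finger_gap: 0.9
```

```bash
python3 -c "
from h import *
s,m=st()"
```

```text
t 13.35 tcp [0.4655 0.0465 0.1035] xang 1.367 z [-0.039 -0.047 -0.998] F [-0.56  0.6  -0.  ] M [ 0.027  0.021 -0.032] q6 0.16 gap 0.9
```

>>> jog_arm([
  [100,0,0,4,0],
  [100,0,0,4,0],
  [100,0,0,4,0],
  [100,0,0,4,0],
  [100,0,0,0,0],
])

```text
t: 13.77
tcp_pos: [0.4719, 0.045, 0.2664]
tool_rot: [0.775, 0.631, -0.03, 0.007]
force: [1.8, -0.4, 0.3]
finger_gap: 1.001
```

```bash
python3 -c "
from h import *
s,m=st()"
```

```text
t 13.77 tcp [0.4719 0.045  0.2664] xang 1.368 z [-0.038 -0.047 -0.998] F [ 1.8  -0.35  0.32] M [-0.026 -0.098 -0.024] q6 0.12 gap 1.001
```

>>> jog_arm([
  [100,0,0,-4,0],
  [100,0,0,-4,0],
  [100,0,0,-4,0],
  [100,0,0,0,0],
])

```text
t: 14.1
tcp_pos: [0.4882, 0.0427, 0.1522]
tool_rot: [0.775, 0.631, -0.015, 0.021]
force: [-1.5, -0.2, -0.7]
finger_gap: 1.003
```

```bash
python3 -c "
from h import *
s,m=st()"
```

```text
t 14.1 tcp [0.4882 0.0427 0.1522] xang 1.366 z [ 0.003 -0.052 -0.999] F [-1.5  -0.18 -0.65] M [0.041 0.033 0.014] q6 0.14 gap 1.003
```

A fast descent tilts the tool the favourable way and an ascent leaves it neutral, so I'll cycle to gain some forward lean.

>>> jog_arm([
  [100,-0.6,0.1,4,0],
  [100,-0.6,0.1,4,0],
  [100,-0.6,0.1,4,0],
  [100,-0.6,0.1,4,0],
  [100,0,0,-4,0],
  [100,0,0,-4,0],
  [100,0,0,-4,0],
  [100,0,0,-3,0],
])

```text
t: 14.77
tcp_pos: [0.4831, 0.0439, 0.1879]
tool_rot: [0.775, 0.631, 0.003, 0.04]
force: [-0.2, 0.0, -0.1]
finger_gap: 1.001
```

```bash
python3 -c "
from h import *
s,m=st()"
```

```text
t 14.77 tcp [0.4831 0.0439 0.1879] xang 1.365 z [ 0.055 -0.058 -0.997] F [-0.22  0.03 -0.1 ] M [ 0.068  0.057 -0.05 ] q6 0.14 gap 1.001
```

>>> jog_arm([
  [100,-0.6,0.1,4,0],
  [100,-0.6,0.1,4,0],
  [100,-0.6,0.1,4,0],
  [100,-0.6,0.1,4,0],
  [100,0,0,-4,0],
  [100,0,0,-4,0],
  [100,0,0,-4,0],
  [100,0,0,-3,0],
])

```text
t: 15.43
tcp_pos: [0.4731, 0.0455, 0.2019]
tool_rot: [0.775, 0.631, 0.005, 0.042]
force: [-1.1, 0.7, 0.6]
finger_gap: 1.0
```

```bash
python3 -c "
from h import *
s,m=st()"
```

```text
t 15.43 tcp [0.4731 0.0455 0.2019] xang 1.365 z [ 0.06  -0.059 -0.996] F [-1.15  0.71  0.58] M [ 0.02  -0.007 -0.014] q6 0.14 gap 1.0
```

>>> jog_arm([
  [80,-0.2,0,-3.5,0],
  [80,-0.2,0,-3.5,0],
  [80,-0.1,0,-3,0],
  [80,0,0,0,0],
])

```text
t: 15.77
tcp_pos: [0.4752, 0.0443, 0.1021]
tool_rot: [0.774, 0.631, 0.01, 0.047]
force: [-1.1, -0.1, -0.7]
finger_gap: 0.796
```

```bash
python3 -c "
from h import *
s,m=st()
print(m.T@(np.array([.5575,.0275,.126])-s['tcp_pos']))"
```

```text
t 15.77 tcp [0.4752 0.0443 0.1021] xang 1.365 z [ 0.074 -0.061 -0.995] F [-1.09 -0.14 -0.72] M [0.043 0.059 0.05 ] q6 0.18 gap 0.796
[-0.00070388  0.08570997 -0.01666011]
```

>>> jog_arm([
  [80,1,-0.2,0,0],
  [80,1,-0.2,0,0],
  [80,0,0,0,0],
])

```text
t: 16.02
tcp_pos: [0.5021, 0.0392, 0.1067]
tool_rot: [0.774, 0.631, 0.013, 0.05]
force: [0.1, 0.1, -0.0]
finger_gap: 0.798
```

```bash
python3 -c "
from h import *
s,m=st()
print(m.T@(np.array([.5575,.0275,.126])-s['tcp_pos']))"
```

```text
t 16.02 tcp [0.5021 0.0392 0.1067] xang 1.365 z [ 0.083 -0.062 -0.995] F [ 0.09  0.05 -0.02] M [0.005 0.062 0.013] q6 0.16 gap 0.798
[-0.00102951  0.05814231 -0.01392581]
```

>>> jog_arm([
  [80,0.1,0,-0.5,0],
  [80,0.2,0,-0.1,0],
  [80,0,0,0,0],
])

```text
t: 16.27
tcp_pos: [0.51, 0.0386, 0.1056]
tool_rot: [0.774, 0.63, 0.016, 0.054]
force: [-1.1, -1.2, -0.2]
finger_gap: 0.799
```

```bash
python3 -c "
from h import *
s,m=st()
print(m.T@(np.array([.5575,.0275,.126])-s['tcp_pos']))"
```

```text
t 16.27 tcp [0.51   0.0386 0.1056] xang 1.365 z [ 0.093 -0.063 -0.994] F [-1.07 -1.2  -0.23] M [ 0.063  0.233 -0.016] q6 0.17 gap 0.799
[-0.00198754  0.05059771 -0.01516692]
```

The moment of 0.23 with Fx of about -1.1 suggests contact at the ball's height. I'll confirm with finer finger opening.

>>> jog_arm([
  [81,0,0,0,0],
  [81,0,0,0,0],
])

```text
t: 16.43
tcp_pos: [0.5099, 0.0387, 0.1066]
tool_rot: [0.774, 0.63, 0.016, 0.054]
force: [-0.7, 0.0, 0.3]
finger_gap: 0.809
```

```bash
python3 -c "
from h import *
s,m=st()"
```

```text
t 16.43 tcp [0.5099 0.0387 0.1066] xang 1.365 z [ 0.094 -0.063 -0.994] F [-0.7   0.05  0.33] M [0.067 0.053 0.033] q6 0.17 gap 0.809
```

>>> jog_arm([
  [83,0,0,0,0],
  [83,0,0,0,0],
])

```text
t: 16.6
tcp_pos: [0.5094, 0.0389, 0.107]
tool_rot: [0.774, 0.631, 0.017, 0.054]
force: [-0.5, 0.4, -0.5]
finger_gap: 0.828
```

```bash
python3 -c "
from h import *
s,m=st()
print(m.T@(np.array([.5575,.0275,.126])-s['tcp_pos']))"
```

```text
t 16.6 tcp [0.5094 0.0389 0.107 ] xang 1.365 z [ 0.094 -0.063 -0.994] F [-0.49  0.44 -0.48] M [0.082 0.08  0.036] q6 0.17 gap 0.828
[-0.00213859  0.05113596 -0.0135952 ]
```

>>> jog_arm([
  [85,0,0,-0.2,0],
  [85,0,0,0,0],
])

```text
t: 16.77
tcp_pos: [0.5084, 0.0391, 0.1052]
tool_rot: [0.774, 0.631, 0.016, 0.054]
force: [-0.8, -1.0, -0.1]
finger_gap: 0.848
```

```bash
python3 -c "
from h import *
s,m=st()"
```

```text
t 16.77 tcp [0.5084 0.0391 0.1052] xang 1.365 z [ 0.093 -0.063 -0.994] F [-0.82 -0.98 -0.06] M [ 0.011  0.245 -0.047] q6 0.17 gap 0.848
```

>>> jog_arm([
  [87,0,0,-0.2,0],
  [87,0,0,0,0],
])

```text
t: 16.93
tcp_pos: [0.5072, 0.0394, 0.103]
tool_rot: [0.774, 0.631, 0.015, 0.053]
force: [-0.0, 0.5, 1.4]
finger_gap: 0.87
```

```bash
python3 -c "
from h import *
s,m=st()
print(m.T@(np.array([.5575,.0275,.126])-s['tcp_pos']))"
```

```text
t 16.93 tcp [0.5072 0.0394 0.103 ] xang 1.365 z [ 0.091 -0.063 -0.994] F [-0.03  0.46  1.42] M [ 0.01   0.212 -0.021] q6 0.17 gap 0.87
[-0.00236649  0.05375774 -0.01752286]
```

The TCP retreats as the finger opens, with My at a steady 0.22. That is consistent with light contact on the ball in its ON place. I'll push slightly firmer to be sure.

>>> jog_arm([
  [87,0.2,0,0,0],
])

```text
t: 17.02
tcp_pos: [0.5077, 0.0394, 0.1027]
tool_rot: [0.774, 0.631, 0.014, 0.052]
force: [-8.3, -1.2, 9.2]
finger_gap: 0.869
```

```bash
python3 -c "
from h import *
s,m=st()"
```

```text
t 17.02 tcp [0.5077 0.0394 0.1027] xang 1.365 z [ 0.088 -0.063 -0.994] F [-8.25 -1.22  9.15] M [-0.237  0.752 -0.229] q6 0.17 gap 0.869
```

>>> jog_arm([
  [87,0.3,-0.05,0,0],
])

```text
t: 17.1
tcp_pos: [0.5077, 0.0393, 0.1026]
tool_rot: [0.774, 0.631, 0.012, 0.05]
force: [-12.4, 2.2, 15.8]
finger_gap: 0.87
```

```bash
python3 -c "
from h import *
s,m=st()
print(m.T@(np.array([.5575,.0275,.126])-s['tcp_pos']))"
```

```text
t 17.1 tcp [0.5077 0.0393 0.1026] xang 1.365 z [ 0.082 -0.063 -0.995] F [-12.39   2.23  15.83] M [ 0.14   0.866 -0.131] q6 0.17 gap 0.87
[-0.0024325   0.05304908 -0.01843845]
```

>>> jog_arm([
  [87,-0.2,0,0.1,0],
  [87,0,0,0,0],
])

```text
t: 17.27
tcp_pos: [0.506, 0.0393, 0.1038]
tool_rot: [0.774, 0.631, 0.012, 0.05]
force: [0.1, 1.0, 0.2]
finger_gap: 0.866
```

```bash
python3 -c "
from h import *
s,m=st();p,E=wrist();save(p,'w7')
on=np.array([.5575,.0275,.126]);print(proj(p,E,on),proj(p,E,[.5495,.029,.117]),proj(p,E,[.5635,.0265,.104]))
x,y=proj(p,E,on).astype(int);print(x,y)
g=p['image'][y-90:y+60,x-110:x+90];cv2.imwrite('pics/tog5.png',cv2.resize(g[:,:,::-1],None,fx=4,fy=4,interpolation=cv2.INTER_CUBIC))"
```

```text
t 17.27 tcp [0.506  0.0393 0.1038] xang 1.366 z [ 0.082 -0.063 -0.995] F [0.06 1.   0.25] M [ 0.037  0.018 -0.037] q6 0.17 gap 0.866
t 17.27 tcp [0.506  0.0393 0.1038] xang 1.366 z [ 0.082 -0.063 -0.995] F [0.06 1.   0.25] M [ 0.037  0.018 -0.037] q6 0.17 gap 0.866
[365.1136657 259.5386837] [341.86514772 250.58009297] [357.6088538  236.13350321]
365 259
```

View pics/tog5.png

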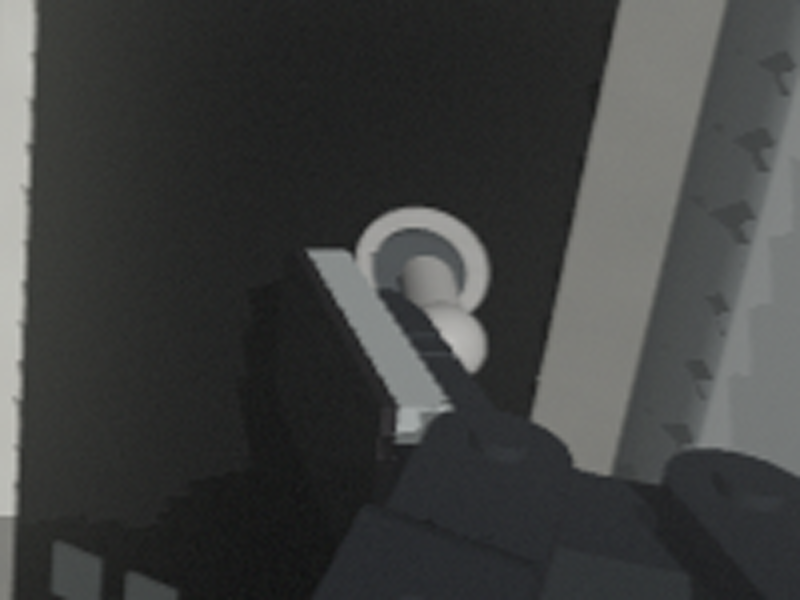

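```bash
python3 -c "
from h import *
p=snapshot('wrist');K=np.array(p['intrinsics']);H=np.array(p['hand_eye']);print(K[0])
s,m=st()
for (cx,cy),x in [((308,250),.011),((350,250),.011),((395,405),-.011),((447,405),-.011)]:
    u=np.array([255+cx/4,169+cy/4,1]);d=H[:3,:3]@np.linalg.inv(K)@u;o=H[:3,3]
    q=o+d*(x-o[0])/d[0];print('tool',np.round(q,4),'world',np.round(m@q+s['tcp_pos'],4))
"
```

```text
[291.75594908   0.         251.8105775 ]
t 17.37 tcp [0.5069 0.0391 0.1038] xang 1.365 z [ 0.083 -0.063 -0.995] F [ 0.16 -0.25  0.57] M [ 0.033  0.082 -0.047] q6 0.17 gap 0.869
tool [ 0.011   0.0385 -0.013 ] world [0.5456 0.0431 0.1199]
tool [ 0.011   0.0436 -0.013 ] world [0.5506 0.042  0.1204]
tool [-0.011   0.0515 -0.0125] world [0.5539 0.0189 0.1217]
tool [-0.011   0.0582 -0.0125] world [0.5603 0.0176 0.1223]
```

The fingertip edge measures z of about 0.120, above the nut (0.104 to 0.112). The push's moment arm also fits the ball at z of about 0.125: predicted 0.88, measured 0.87 N·m. So the lever was felt, resting firmly at its ON stop, and it is still ON in the picture. I'm retreating straight back, then up.

>>> jog_arm([
  [87,-1.5,0.3,0,0],
  [87,-2,0.4,0,0],
  [87,-2,0.4,0,0],
  [87,0,0,4,0],
  [87,0,0,4,0],
  [87,0,0,4,0],
  [87,0,0,4,0],
  [87,0,0,0,0],
])

```text
t: 18.03
tcp_pos: [0.455, 0.0493, 0.2658]
tool_rot: [0.774, 0.631, 0.013, 0.051]
force: [0.5, -0.5, -0.1]
finger_gap: 0.872
```

Run:
```python
from h import *
p,E=wrist();save(p,'w8')
on=[.5575,.0275,.126];print('on',proj(p,E,on),'off',proj(p,E,[.5495,.029,.117]),'piv',proj(p,E,[.5635,.0265,.104]))
x,y=proj(p,E,on).astype(int);g=p['image'][y-25:y+25,x-30:x+30].min(2)
_,b=cv2.threshold(g,130,255,0);n,l,st_,c=cv2.connectedComponentsWithStats(b)
print([(st_[i].tolist(),(c[i]+[x-30,y-25]).round(1).tolist()) for i in range(1,n) if st_[i,4]>8])
# brightest blurred spot = ball
gb=cv2.GaussianBlur(g,(0,0),2);print('peak',np.array(np.unravel_index(gb[:, :40].argmax(),gb[:, :40].shape))[::-1]+[x-30,y-25])
p=snapshot('side')
for nm in ['jar','spare_jar','wrench','dish']:
    print(nm,[(round(d['score'],2),np.round(d['centre'],3).tolist()) for d in models.pinpoint(p,nm)[:3]])
```

```text
t 18.03 tcp [0.455  0.0493 0.2658] xang 1.365 z [ 0.085 -0.062 -0.994] F [ 0.48 -0.53 -0.09] M [-0.016  0.015  0.053] q6 0.14 gap 0.872
on [340.99775468 165.97630297] off [330.22015987 163.9859866 ] piv [338.69483156 160.21320661]
[([24, 12, 13, 14, 57], [341.3, 159.0])]
peak [341 162]
jar [(0.58, [0.748, 0.219, 0.002]), (0.56, [0.642, -0.036, 0.175])]
spare_jar [(0.76, [0.723, 0.121, 0.002]), (0.45, [0.564, 0.028, 0.109])]
wrench [(0.45, [0.442, -0.057, -0.001])]
dish [(0.47, [0.515, -0.218, 0.001])]
```

```bash
python3 -c "
from h import *
print(workorder.sign_off()); st()"
```

```text
the job is handed in; nothing more can be done
None
the job is handed in; nothing more can be done
```

I handed the job in at about 18 s: the jar is clamped and the mains toggle is on. Two things in the lever check are not certain: one push may have touched the 20 N limit, and the lever contact is inferred.

- **Clamp:** I turned the T-handle about 2.1 rad clockwise. The pad began to bear at about 1.4 rad, and I stopped about 0.7 rad past that with the moment at 0.53 N·m. By the given stiffness that is roughly 84 N on the jar. I let go and drew clear. The 0.53 N·m is above the "some 0.25 N m" in the task, because the moment rose at about 0.68 N·m per rad.
- **Toggle:** It was already on, so I left it on. The jog cannot tilt the tool, so I felt the lever with the outer side of a finger, pushing towards its on stop. It held firm and did not move. In the last picture the ball sat at column 341; on predicts 341 and off 330.
- **Other things:** In the last side-camera check the jar read within about 4 mm of its first reading, which is the network's own accuracy. Of the other bench things, only the spare jar, wrench and dish were looked up. The wrench and dish were within about 4 mm of earlier readings; the spare jar had no earlier one to compare. The robot was touching nothing.

What did not go cleanly:
- **Guard contact:** The first approach to the switch touched the guard with about 4 N, because the tool had drifted into a lean. I corrected the lean and came in again.
- **Force on the lever:** My last confirming push briefly read about 20 N in total at the wrist, right at the lever's limit. I backed off at once, but I cannot rule out that it was exceeded.
- **Lever contact is inferred:** The force direction did not match a plain sideways touch on the ball. I took it as the ball because the moment arm and the fingertip height fit that better than the nut. An earlier, lighter push fitted the nut slightly better.

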